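Take the tare of a wire pastry basket on a hook scale

ROBOT

A 6-joint arm with a two-finger parallel gripper is mounted at the origin on the work surface. World frame = base frame: x ahead of the robot, y to its left, z up, the work surface at z = 0. Lengths are in m, angles in rad, forces in N, time in s.
With the tool pointing down it reaches from about 0.35 to 0.975 m from the base axis. Payload 4.9 kg.
Tool frame: the origin (TCP) lies at the very end of the fingers, on their centre line; the grasp point (between the pads) lies 19 mm behind it; z points along the fingers, y is the line along which they close (so a half turn about z gives the same grasp; the last joint's range is limited). The gripper opens to 85 mm and grips with 20 to 120 N. Pads are 22 mm wide; open, the fingers measure 114 mm over their backs; the gripper's body (76 mm by 85 mm) begins 54 mm behind the grasp point. The pads swing forward as they close: fully open they stand 13 mm farther back than shut.
Start: joints at [-1.303, 0.053, 1.613, -0, 1.476, -0.119], TCP at [0.236, -0.579, 0.231] pointing down, gripper open.
Joint ranges: [-3.01, 3.01], [-1.01, 2.22], [0.06, 2.58], [-1.02, 4.17], [0.09, 2.62], [-3.14, 3.14]. Speed limits (rad/s): [2.57, 2.57, 3.14, 3.14, 3.14, 3.14].

INTERFACE

Orientations are given as a rotation vector (axis times angle).
In Python, from station import get_obs, get_image, get_calibration, finish_job gives the robot as it stands.
- The arm moves only by the tool servo_tool, never from a script. Its argument "increments" is a list of rows, each a list of 5 numbers: the opening, from 0 (shut) to 1 (fully open), then the shift along the tool's x, y, z in mm, then the turn about the tool's z in degrees. In form: [[jaw, tx, ty, tz, spin], ...]. A call has 1 to 12 rows; each row shifts and turns the commanded pose from where the row before left it, along the tool's axes as they then stand; what a row does not reach is not made up. A row lasts 1/8 s, in which the tool goes at most 62.5 mm and 10.7 degrees, less where a joint would pass 70% of its speed; a pose out of reach is approached as far as the arm can. A call is refused whole if a number of a shift passes 62.5 or a number of a turn 10.7, either way. A call with a gripper value outside its range is refused whole. The fingers move at their own pace and stop on an object; "force" is the grip in N (left out, the last holds). Time passes only in rows, so rows that do not move let the fingers close. It gives the time, the measured TCP pose, the force, the opening and the grip force at its end, in the units of the state.
- get_obs(): the state, without advancing time (a new reading comes with each control period).
- get_image(name): name is "scene" or "top"; returns the picture (480x640x3 uint8, red, green, blue); there is no depth.
- get_calibration(name): a dict with "fx", "fy", "cx", "cy" (pixels), "R" (3x3) and "t" (3): a world point X has camera coordinates R X + t. Camera axes: x right, y down, z forward; pixel columns grow to the right and rows downward; lengths in m; the calibration is good to about 2 mm. A picture is of the moment at which its call begins. get_calibration takes no time and is no camera call.
- finish_job(): hands the job in; it is judged then, once.
The state is a dict: "t": time; "q": joint angles; "dq": joint speeds; "effort": joint torques, N m; "tool_pos": TCP position; "tool_rot": TCP orientation; "contact_force": force on the tool from outside, world axes, zero at the start; "wrist_torque": the same for the moment, N m; "opening": finger opening in m; "grip_force": force on a finger pad.
Only numpy, scipy, OpenCV 4.12 (cv2) and the standard library are available. Lean on these libraries where they do the work, as an engineer would, in place of code of your own. Each camera call takes 0.05 s, during which the arm holds its last target. There are 200 camera calls.

TASK

Take the tare of the larger wire basket on the counter's hook scale: with the hook still empty, press the round zero key on the keypad right down and let it up; then hang the basket by its handle on the scale's hook, upright, and let go of it; once it hangs still, press the long bar-shaped store key right down and let it up. Do not press the small square key between them, press the store key only while the basket hangs and the zero key only while the hook is empty, keep the basket upright, and leave the other things on the counter where they stand.

Things in the scene. Friction and masses are not known exactly. Their poses are not given: they have to be found in the camera images.
- basket: the larger of two steel wire baskets, loose, about 0.3 kg: 100 mm (x) by 170 mm (y), walls 60 mm high. Origin at the centre of its underside, z up. Rigid hoop handle over its middle: 8 mm rods rise from the end walls (y = +83 and -83 mm) to a straight bar along y. Gripped 50 mm to one side of the bar's middle, fingers closing across it, the middle stays free for the hook.
- basket_bar (a point): middle of the basket's straight round handle bar, 12 mm thick, along the basket's y; on its centre line, 140 mm above the underside
- scale: hook scale, fixed; origin on the table straight under the hook's saddle, the hook opens to its -x (robot's side). Column 100 to 130 mm behind (+x), foot 160 mm wide, and a white head over the hook on an arm. The head leaves no room for a vertical gripper holding the bar in the hook: lean the tool 30 to 45 degrees back towards the robot.
- scale_head (a point): middle of the lower front edge of the scale's white head: 14 mm behind (+x) the saddle, 390 mm above the table; the head is 100 mm wide (y), 65 mm high
- hook_saddle (a point): where the bar's middle rests when hung (bar along the scale's y), 260 mm above the table. Hook: 8 mm rod in the scale's x-z plane; stem at x = +18 mm from here, level run to x = -18 mm (its top 6 mm below this point), upturned tip ending at x = -21 mm, 18 mm above this point. Bring the bar in from -x at least 30 mm above this point, lower it between tip and stem.
- keypad: the scale's keypad, fixed: grey console 170 mm wide (y), from 48 mm before to 75 mm behind its origin on the table under the middle of the key row. The panel faces up and to -x, its normal 35 degrees from vertical. Three white keys in a row along y, 50 mm apart, pressed along that normal: travel 6 mm, spring 1 to 5 N. A display hood overhangs them: lean the tool 35 to 40 degrees back.
- hood_edge (a point): middle of the lower front edge of the keypad's white display hood, 8 mm behind (+x) the key row's centre and 180 mm above the table; the hood is 170 mm wide and 50 mm high and blocks a vertical gripper from the keys
- zero_key_top (a point): centre of the top face of the round zero key, 30 mm across, at the keypad's +y end, 13 mm proud of the panel, about 86 mm above the table; moves with the key; its z axis is the panel normal, out of the panel
- light_key_top (a point): centre of the top face of the small square key, 15 mm, in the middle of the row: not to be pressed; same height and axes
- store_key_top (a point): centre of the top face of the long bar-shaped store key, 46 mm up the slope by 22 mm wide, at the keypad's -y end; same height and axes
- zero_key (a joint): press depth of the zero key in m: 0 up, 0.006 fully down; springs back
- light_key (a joint): press depth of the small square key in m, 0 up
- store_key (a joint): press depth of the store key in m: 0 up, 0.006 fully down; springs back
- small_basket: bystander: the smaller wire basket, 90 x 110 mm, handle bar 95 mm above its underside; origin centre of underside
- dessert_cup: bystander: white dessert cup with clear lid, 76 mm across, 66 mm high, between scale and keypad; origin centre of underside
- side_cup: bystander: the same kind of cup, at the robot's right; origin centre of underside
- jar: bystander: amber glass jar, 80 mm across, 130 mm high; origin centre of underside
- cake_box: bystander: cardboard cake box 140 x 140 x 90 mm; origin centre of underside
- cake: bystander: small round chocolate cake on a gold disc 100 mm across, 84 mm high; origin centre of underside
Things that resemble listed ones, but are neither listed nor needed, are in the scene too. What is shaped like the basket but red is not meant.

How it is judged:
On the way, in this order (a step that is already met when the one before it is completed fails the run):
1. the zero key is pressed right down with the hook empty (value of joint zero_key above 0.0045 m and not (distance between basket_bar and hook_saddle below 0.05 m)), for 0.05 s.
2. the basket hangs by its handle bar on the hook, upright, let go and still (x of basket_bar in the frame of hook_saddle between -0.02 and 0.02 m and y of basket_bar in the frame of hook_saddle between -0.035 and 0.035 m and z of basket_bar in the frame of hook_saddle between -0.015 and 0.012 m and contact force between basket and scale above 1 N and angle between basket's own z axis and vertical below 0.35 rad and contact force between basket and the fingers below 0.1 N and linear speed of basket below 0.08 m/s), for 0.3 s.
3. the store key is pressed right down while the basket hangs (value of joint store_key above 0.0045 m and x of basket_bar in the frame of hook_saddle between -0.02 and 0.02 m and y of basket_bar in the frame of hook_saddle between -0.035 and 0.035 m and z of basket_bar in the frame of hook_saddle between -0.015 and 0.012 m and contact force between basket and scale above 1 N and angle between basket's own z axis and vertical below 0.35 rad and contact force between basket and the fingers below 0.1 N), for 0.05 s.
At the end, for the whole second after the job is handed in: The larger basket hangs on the hook by its handle bar (middle of the bar within 20 mm in x, 35 mm in y, and -15 to +12 mm in height of the saddle point), its weight on the scale, within 0.35 rad of upright, released and at rest (under 0.05 m/s); all three keys are up again (x of basket_bar in the frame of hook_saddle between -0.02 and 0.02 m and y of basket_bar in the frame of hook_saddle between -0.035 and 0.035 m and z of basket_bar in the frame of hook_saddle between -0.015 and 0.012 m and contact force between basket and scale above 1 N and angle between basket's own z axis and vertical below 0.35 rad and contact force between basket and the fingers below 0.1 N and linear speed of basket below 0.05 m/s and value of joint each of zero_key, light_key, store_key below 0.002 m); the robot touches nothing.
It fails at once if the small square key is pressed (value of joint light_key above 0.003 m).
It fails at once if the store key is pressed while the basket is not on the hook (value of joint store_key above 0.003 m and not (distance between basket_bar and hook_saddle below 0.05 m)).
It fails at once if the zero key is pressed while the basket is on the hook (value of joint zero_key above 0.003 m and distance between basket_bar and hook_saddle below 0.05 m).
It fails at once if the basket is tipped over (angle between basket's own z axis and vertical above 0.8 rad).
It fails at once if a bystander is disturbed (moved over 30 mm) (distance of any of small_basket, dessert_cup, side_cup, jar, cake_box, cake from where it was at the start of the episode above 0.03 m).
It also fails if it takes over 61 s, if anything falls off the work surface, if the arm or the gripper's body presses on something with over 40 N, if the wrist force passes 120 N, or if a joint passes its speed limit or range.

## Working session

There is one attempt and no reset: what is moved stays moved. The work goes in short steps, Python scripts to look and compute and a tool call to move; the robot and the scene stay as the last step left them, time stands still between calls to the robot, and variables do not carry over. Pictures are saved under pics/ and viewed, at most 10 in all, crops included, and the job is handed in when it is done.

Besides the shell and the picture viewer there is one more tool, called as name(argument=value, ...), one argument or row to a line, values as JSON. servo_tool: Moves the arm, as the interface text tells. Its arguments: {"type":"object","properties":{"increments":{"type":"array"},"force":{"type":"number"}},"required":["increments"]}

```bash
mkdir -p pics
python3 - <<'E'
from station import *
import cv2,json
import numpy as np
for n in("scene","top"):
    im=get_image(n); cv2.imwrite(f"pics/{n}0.png",im[:,:,::-1])
    c=get_calibration(n); print(n,{k:np.round(np.array(v),4).tolist() for k,v in c.items()})
o=get_obs(); print({k:np.round(v,3).tolist() for k,v in o.items()})
E
```

```text
scene {'fx': 533.9767, 'fy': 533.9767, 'cx': 329.8327, 'cy': 240.537, 'R': [[0.8258, 0.5639, 0.0069], [0.4837, -0.702, -0.5228], [-0.2899, 0.4351, -0.8525]], 't': [-0.3445, -0.0968, 1.569]}
top {'fx': 573.1125, 'fy': 573.1125, 'cx': 316.9484, 'cy': 241.3108, 'R': [[0.0139, -0.9999, -0.0001], [-0.9916, -0.0138, -0.1284], [0.1284, 0.0019, -0.9917]], 't': [0.0029, 0.4806, 1.7779]}
{'t': 0.1, 'q': [-1.303, 0.053, 1.614, -0.0, 1.476, -0.119], 'dq': [-0.002, -0.001, -0.002, 0.001, 0.002, 0.0], 'effort': [-0.0, -39.49, -37.136, -0.0, 0.004, 0.0], 'tool_pos': [0.236, -0.578, 0.23], 'tool_rot': [-3.081, -0.603, 0.0], 'contact_force': [-0.004, 0.119, 1.089], 'wrist_torque': [-0.017, -0.017, -0.022], 'grip_force': 0.0, 'opening': 0.086}
```

View pics/scene0.png

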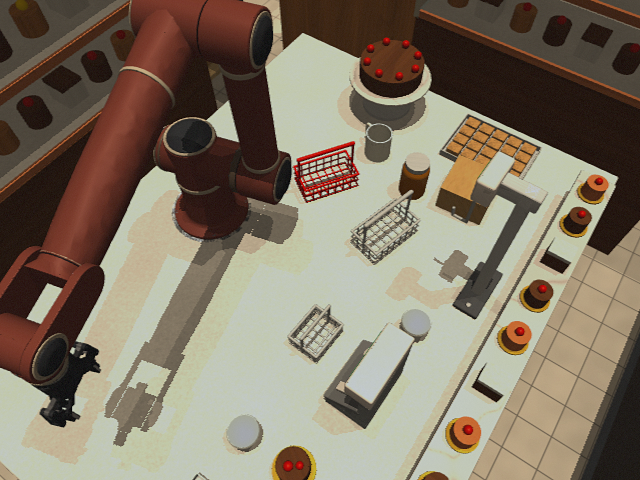

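View pics/top0.png

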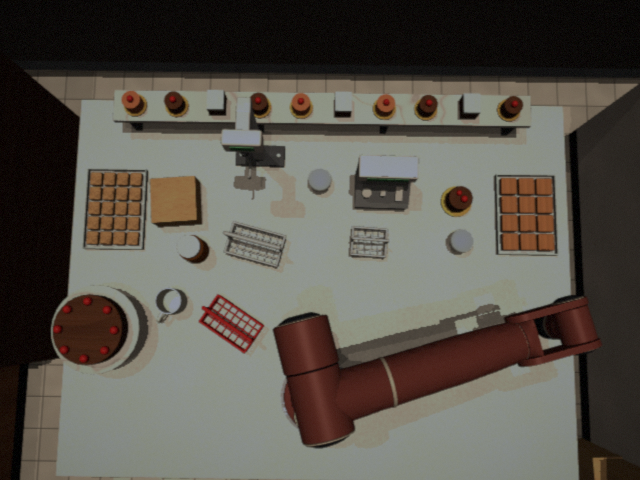

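Scene: the larger steel basket is at top (256,246) / scene (385,230). Lookalikes are the small steel basket at top (369,242) and the red basket at top (232,323). I choose the steel one at (256,246). The scale head is at top (242,138) and the keypad at (385,182). Next I check this in close crops.

Run:
```python
import cv2
a=cv2.imread("pics/top0.png")[110:280,210:430]; cv2.imwrite("pics/topc.png",cv2.resize(a,None,fx=3.5,fy=3.5,interpolation=cv2.INTER_CUBIC))
a=cv2.imread("pics/scene0.png")[140:440,310:570]; cv2.imwrite("pics/scenec.png",cv2.resize(a,None,fx=2,fy=2,interpolation=cv2.INTER_CUBIC))
```

```text
(no output)
```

View pics/topc.png

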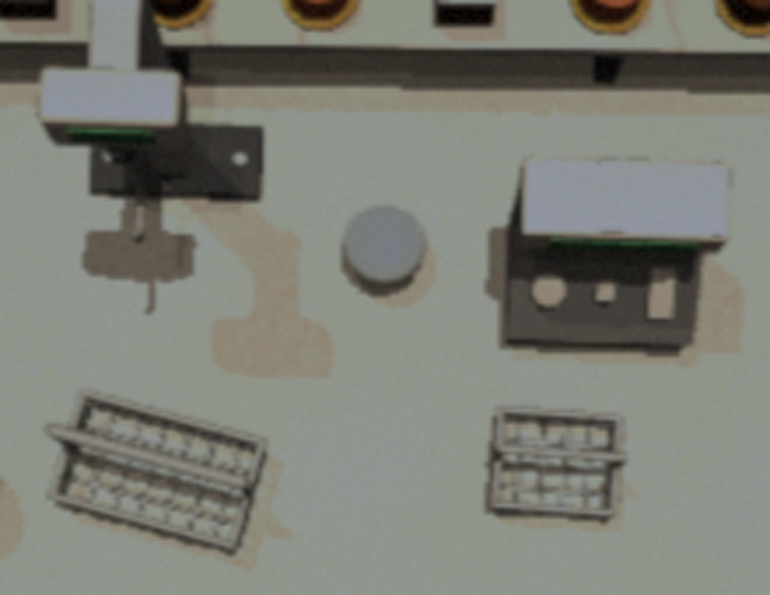

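View pics/scenec.png

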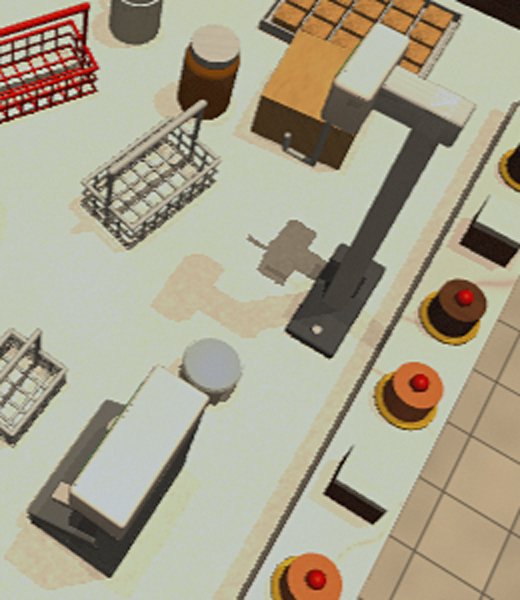

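The crops confirm the choice. The larger basket's bar runs (48,431)-(252,487) in the top crop. The keys are round at (549,291), square at (605,291) and bar at (661,293). The hook tip is at (137,239) in the top crop and (287,135) in the scene crop. Next I fit the poses.

```bash
cat > h.py <<'E'
import numpy as np
from station import *
from scipy.optimize import least_squares
from scipy.spatial.transform import Rotation as Ro
C={n:{k:np.array(v) for k,v in get_calibration(n).items()} for n in("scene","top")}
def proj(n,X):
    c=C[n]; p=np.atleast_2d(X)@c["R"].T+c["t"]; return np.c_[c["fx"]*p[:,0]/p[:,2]+c["cx"],c["fy"]*p[:,1]/p[:,2]+c["cy"]]
def tc(u,v): return ("top",(u+.5)/3.5-.5+210,(v+.5)/3.5-.5+110)
def sc(u,v): return ("scene",(u+.5)/2-.5+310,(v+.5)/2-.5+140)
def W(p,X): return Ro.from_euler("z",p[2]).apply(X)+[p[0],p[1],0]
def fit(obs,x0,verbose=True):
    f=lambda p: np.concatenate([proj(n,W(p,X))[0]-[u,v] for X,(n,u,v) in obs])
    r=least_squares(f,x0,loss="soft_l1"); 
    if verbose: print(np.round(r.x,4),"res",np.round(f(r.x).reshape(-1,2),1).tolist())
    return r.x
E
python3 - <<'E'
from h import *
for n in C: print(n,"cam",np.round(-C[n]["R"].T@C[n]["t"],3))
print("basket");b=fit([((0,.083,.14),tc(50,431)),((0,-.083,.14),tc(250,487)),((.05,.085,.06),tc(82,393)),((.05,-.085,.06),tc(265,440)),((-.05,-.085,.06),tc(240,550)),((-.05,.085,.06),tc(52,500)),((0,.083,.14),sc(203,106)),((0,-.083,.14),sc(108,177))],[.6,.2,0])
print("keypad");k=fit([((0,.05,.086),tc(549,291)),((0,0,.086),tc(605,291)),((0,-.05,.086),tc(661,293)),((-.048,.085,0),tc(503,348)),((-.048,-.085,0),tc(688,354)),((.008,.085,.23),sc(160,367)),((.008,-.085,.23),sc(72,490)),((.008,.085,.23),tc(522,236)),((.008,-.085,.23),tc(725,243))],[.75,-.2,0])
print("scale");s=fit([((-.021,0,.278),tc(137,239)),((-.021,0,.278),sc(287,134)),((.014,-.05,.39),sc(328,100)),((.014,-.05,.455),sc(336,76)),((.014,.05,.455),sc(372,25)),((.014,.05,.455),tc(40,121)),((.014,-.05,.455),tc(179,127)),((.10,.0,0),tc(176,197))],[.8,.2,0])
print("bar",W(b,[0,0,.14]),"zero",W(k,[0,.05,.086]),"store",W(k,[0,-.05,.086]),"saddle",W(s,[0,0,.26]))
E
```

```text
scene cam [ 0.786 -0.556  1.289]
top cam [0.248 0.006 1.825]
basket
[ 0.4659  0.1992 -0.2508] res [[2.1, 0.6], [-1.2, -0.9], [0.9, -0.4], [1.1, 0.3], [-0.4, -0.2], [0.4, -0.2], [-0.8, -1.1], [1.6, -2.5]]
keypad
[ 0.6334 -0.1918 -0.0108] res [[0.0, -2.2], [0.2, -1.8], [0.4, -2.0], [-0.1, 1.5], [-0.4, 1.1], [-0.3, -3.7], [-1.0, -0.5], [-0.2, -0.5], [1.5, -1.1]]
scale
[0.6463 0.1999 0.0163] res [[0.1, -1.0], [0.1, -0.6], [-5.0, 9.3], [-1.5, 1.9], [1.4, -4.7], [-0.8, 1.6], [0.1, -0.2], [-0.6, -4.8]]
bar [0.46585726 0.19923225 0.14      ] zero [ 0.63393387 -0.14185046  0.086     ] store [ 0.63284937 -0.24184458  0.086     ] saddle [0.6462968  0.19993762 0.26      ]
```

```bash
cat >> h.py <<'E'
def crop(n,im,x,y,w,h,f,pts,lines=()):
    a=cv2.resize(im[y:y+h,x:x+w],None,fx=f,fy=f,interpolation=cv2.INTER_CUBIC).copy()
    P=lambda X:[tuple(((q-[x,y]+.5)*f).astype(int).tolist()) for q in proj(n,X)]
    for q in P(pts): cv2.circle(a,q,2,(0,0,255),-1)
    for l in lines:
        q=P(l)
        for i in range(len(q)-1): cv2.line(a,q[i],q[i+1],(0,255,0),1)
    return a
import cv2
E
python3 - <<'E'
from h import *
k=fit([((-.0075,.05,.086),tc(549,291)),((-.0075,0,.086),tc(605,291)),((-.0075,-.05,.086),tc(661,293)),((-.048,.085,0),tc(503,348)),((-.048,-.085,0),tc(688,354)),((.008,-.085,.23),sc(72,490)),((.008,.085,.23),tc(522,236)),((.008,-.085,.23),tc(725,243))],[.63,-.2,0])
s=fit([((-.021,0,.278),tc(137,239)),((-.021,0,.278),sc(287,134)),((.014,-.05,.455),sc(336,76)),((.014,.05,.455),tc(40,121)),((.014,-.05,.455),tc(179,127))],[.8,.2,0])
b=[.4659,.1992,-.2508]
np.savez("p.npz",b=b,k=k,s=s)
I={n:cv2.imread(f"pics/{n}0.png") for n in C}
hook=W(s,np.array([[.018,0,.38],[.018,0,.25],[-.018,0,.25],[-.021,0,.278]]))
head=W(s,np.array([[.014,.05,.39],[.014,-.05,.39],[.014,-.05,.455],[.014,.05,.455],[.014,.05,.39]]))
foot=W(s,np.array([[.1,.08,0],[.1,-.08,0]]))
bar=W(b,np.array([[0,.083,0],[0,.083,.14],[0,-.083,.14],[0,-.083,0]]))
kp=W(k,np.array([[-.0075,.05,.086],[-.0075,0,.086],[-.0075,-.05,.086]]))
he=W(k,np.array([[.008,.085,.18],[.008,-.085,.18],[.008,-.085,.23],[.008,.085,.23],[.008,.085,.18]]))
A=crop("scene",I["scene"],440,140,100,75,4,[],[hook,head]); B=crop("top",I["top"],212,110,100,75,4,[],[hook,head,foot])
D=crop("top",I["top"],345,150,80,60,5,kp,[he]); D=cv2.resize(D,(400,300)); E=crop("top",I["top"],215,215,80,60,5,[],[bar])
cv2.imwrite("pics/ov.png",np.vstack([np.hstack([A,B]),np.hstack([D,E])]))
E
```

```text
[ 0.6345 -0.1914 -0.0036] res [[-0.1, -0.1], [0.0, 0.2], [0.2, -0.1], [-0.2, 1.4], [-0.4, 0.6], [-0.1, -0.2], [-0.3, -0.7], [1.4, -1.7]]
[0.6471 0.2001 0.0009] res [[-0.1, -1.3], [0.6, -0.6], [-1.4, 1.9], [-0.7, 1.0], [0.1, -0.2]]Traceback (most recent call last):
  File "<stdin>", line 13, in <module>
  File "h.py", line 19, in crop
    for q in P(pts): cv2.circle(a,q,2,(0,0,255),-1)
             ~^^^^^
  File "h.py", line 18, in <lambda>
    P=lambda X:[tuple(((q-[x,y]+.5)*f).astype(int).tolist()) for q in proj(n,X)]
                                                                      ~~~~^^^^^
  File "h.py", line 7, in proj
    c=C[n]; p=np.atleast_2d(X)@c["R"].T+c["t"]; return np.c_[c["fx"]*p[:,0]/p[:,2]+c["cx"],c["fy"]*p[:,1]/p[:,2]+c["cy"]]
              ~~~~~~~~~~~~~~~~^~~~~~~~~
ValueError: matmul: Input operand 1 has a mismatch in its core dimension 0, with gufunc signature (n?,k),(k,m?)->(n?,m?) (size 3 is different from 0)
```

Run:
```python
from h import *
p=np.load("p.npz"); b,k,s=p["b"],p["k"],p["s"]
I={n:cv2.imread(f"pics/{n}0.png") for n in C}
hook=W(s,np.array([[.018,0,.38],[.018,0,.25],[-.018,0,.25],[-.021,0,.278]]))
head=W(s,np.array([[.014,.05,.39],[.014,-.05,.39],[.014,-.05,.455],[.014,.05,.455],[.014,.05,.39]]))
foot=W(s,np.array([[.1,.08,0],[.1,-.08,0]]))
bar=W(b,np.array([[0,.083,0],[0,.083,.14],[0,-.083,.14],[0,-.083,0]]))
kp=W(k,np.array([[-.0075,.05,.086],[-.0075,0,.086],[-.0075,-.05,.086]]))
he=W(k,np.array([[.008,.085,.18],[.008,-.085,.18],[.008,-.085,.23],[.008,.085,.23],[.008,.085,.18]]))
A=crop("scene",I["scene"],440,140,100,75,4,hook,[hook,head]); B=crop("top",I["top"],212,110,100,75,4,hook,[hook,head,foot])
D=crop("top",I["top"],345,150,80,60,5,kp,[he]); E=crop("top",I["top"],215,215,80,60,5,bar,[bar])
cv2.imwrite("pics/ov.png",np.vstack([np.hstack([A,B]),np.hstack([D,E])]))
```

```text
(no output)
```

View pics/ov.png

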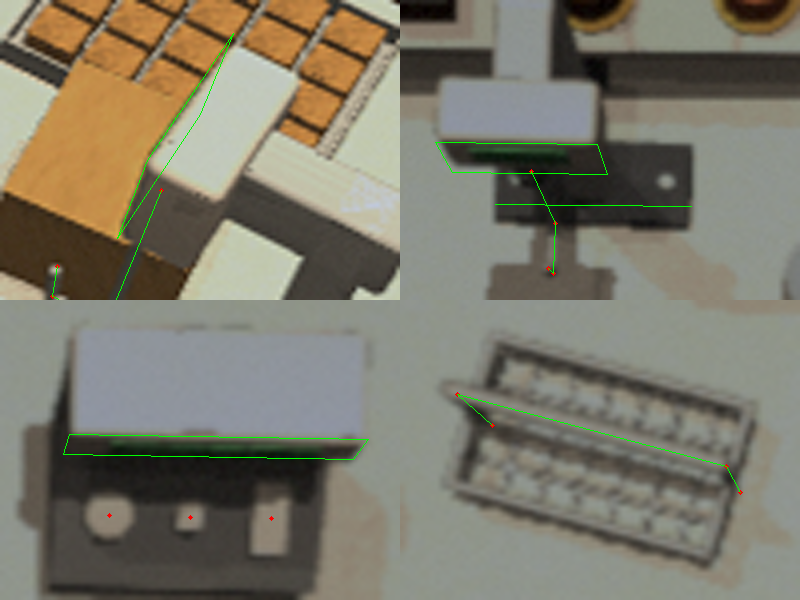

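The keypad overlay sits within about 1 px and the hook tip agrees in both views. The moves have no tilt axis, so I'll test in free space how the arm behaves at the edge of its reach.

servo_tool(
  increments=[
    [1,0,0,-60,0],
    [1,0,0,-60,0],
    [1,0,60,0,0],
    [1,0,60,0,0],
    [1,0,60,0,0],
    [1,0,60,0,0],
    [1,0,60,0,0],
    [1,0,60,0,0],
    [1,0,60,0,0],
    [1,0,60,0,0],
  ],
)

```text
t: 1.35
tool_pos: [0.3748, -0.9214, 0.3088]
tool_rot: [3.032, 0.594, 0.018]
contact_force: [0.9, 0.5, -0.8]
opening: 0.0858
grip_force: 0.0
```

servo_tool(
  increments=[
    [1,0,60,0,0],
    [1,0,60,0,0],
    [1,0,60,0,0],
    [1,0,60,0,0],
  ],
)

```text
t: 1.85
tool_pos: [0.395, -0.9705, 0.2843]
tool_rot: [2.883, 0.565, 0.059]
contact_force: [0.9, -0.5, 0.3]
opening: 0.0851
grip_force: 0.0
```

```bash
cat >> h.py <<'E'
def st():
    o=get_obs(); R=Ro.from_rotvec(o["tool_rot"]).as_matrix(); z=R[:,2]
    print("t",round(o["t"],2),"pos",np.round(o["tool_pos"],4),"lean",round(np.degrees(np.arccos(-z[2])),1),"\nR",np.round(R,3).tolist(),"q",np.round(o["q"],3),"F",np.round(o["contact_force"],1),"op",round(o["opening"],4))
    return o,R
E
python3 -c "
from h import *
st()"
```

```text
t 1.85 pos [ 0.395  -0.9705  0.2843] lean 11.9 
R [[0.926, 0.369, 0.078], [0.377, -0.906, -0.19], [0.0, 0.206, -0.979]] q [-1.259  1.132  0.057  0.016  1.746 -0.071] F [ 0.9 -0.5  0.3] op 0.0851
```

servo_tool(
  increments=[
    [1,0,60,15,0],
    [1,0,60,15,0],
    [1,0,60,20,0],
    [1,0,60,20,0],
    [1,0,60,25,0],
    [1,0,60,25,0],
  ],
)

```text
t: 2.6
tool_pos: [0.427, -1.0491, 0.2012]
tool_rot: [2.672, 0.523, 0.113]
contact_force: [0.3, 0.9, 0.1]
opening: 0.0856
grip_force: 0.0
```

```bash
python3 -c "
from h import *
st()"
```

```text
t 2.6 pos [ 0.427  -1.0491  0.2012] lean 24.3 
R [[0.926, 0.344, 0.155], [0.377, -0.844, -0.381], [0.0, 0.412, -0.911]] q [-1.257  1.233  0.057  0.03   1.428 -0.071] F [0.3 0.9 0.1] op 0.0856
```

servo_tool(
  increments=[
    [1,0,60,0,0],
    [1,0,60,0,0],
    [1,0,60,0,0],
    [1,0,60,0,0],
    [1,0,60,0,0],
    [1,0,60,0,0],
  ],
)

```text
t: 3.35
tool_pos: [0.4385, -1.0772, 0.3102]
tool_rot: [2.468, 0.483, 0.158]
contact_force: [0.7, 0.9, 0.0]
opening: 0.0855
grip_force: 0.0
```

```bash
python3 -c "
from h import *
st()"
```

```text
t 3.35 pos [ 0.4385 -1.0772  0.3102] lean 36.3 
R [[0.926, 0.304, 0.223], [0.377, -0.746, -0.549], [-0.0, 0.592, -0.806]] q [-1.259  1.155  0.055  0.046  1.298 -0.073] F [0.7 0.9 0. ] op 0.0855
```

Pushing out of reach leans the tool, now 36°, but along azimuth -68° where I need azimuth 0. I'll cancel the sideways part with an inward push at the inner limit on the robot's right, then push out along +x.

servo_tool(
  increments=[
    [1,-15.8,-48.7,-32.7,0],
    [1,-15.8,-48.7,-32.7,0],
    [1,-15.8,-48.7,-32.7,0],
    [1,-15.8,-48.7,-32.7,0],
    [1,-15.8,-48.7,-32.7,0],
    [1,-15.8,-48.7,-32.7,0],
    [1,-15.8,-48.7,-32.7,0],
    [1,-15.8,-48.7,-32.7,0],
    [1,-15.8,-48.7,-32.7,0],
    [1,-15.8,-48.7,-32.7,0],
    [1,-15.8,-48.7,-32.7,0],
    [1,-15.8,-48.7,-32.7,0],
  ],
)

```text
t: 4.85
tool_pos: [0.0226, -0.5365, 0.2871]
tool_rot: [2.468, 0.487, 0.156]
contact_force: [-0.9, 0.5, 0.8]
opening: 0.0853
grip_force: 0.0
```

```bash
python3 -c "
from h import *
o,R=st()
print(np.round(R.T@[0,60,0],1))"
```

```text
t 4.85 pos [ 0.0226 -0.5365  0.2871] lean 36.3 
R [[0.925, 0.307, 0.222], [0.379, -0.745, -0.549], [-0.003, 0.592, -0.806]] q [-1.868 -0.581  2.129  0.429  1.113 -0.783] F [-0.9  0.5  0.8] op 0.0853
[ 22.7 -44.7 -32.9]
```

servo_tool(
  increments=[
    [1,22.7,-44.7,-32.9,0],
    [1,22.7,-44.7,-32.9,0],
    [1,22.7,-44.7,-32.9,0],
    [1,22.7,-44.7,-32.9,0],
    [1,22.7,-44.7,-32.9,0],
  ],
)

```text
t: 5.48
tool_pos: [-0.0162, -0.3756, 0.3069]
tool_rot: [2.545, 0.529, 0.224]
contact_force: [-0.3, -0.4, 0.9]
opening: 0.0855
grip_force: 0.0
```

```bash
python3 -c "
from h import *
o,R=st()
print(np.round(R.T@[0,60,0],1))"
```

```text
t 5.47 pos [-0.0162 -0.3756  0.3069] lean 32.0 
R [[0.91, 0.325, 0.259], [0.412, -0.785, -0.463], [0.053, 0.528, -0.848]] q [-2.204 -1.011  2.297  0.504  1.598 -0.962] F [-0.3 -0.4  0.9] op 0.0855
[ 24.7 -47.1 -27.8]
```

servo_tool(
  increments=[
    [1,40,-37,-19,0],
    [1,40,-37,-19,0],
    [1,40,-37,-19,0],
    [1,40,-37,-19,0],
    [1,40,-37,-19,0],
    [1,40,-37,-19,0],
  ],
)

```text
t: 6.22
tool_pos: [-0.0134, -0.2994, 0.3784]
tool_rot: [2.681, 0.619, 0.384]
contact_force: [-0.5, 0.3, -0.3]
opening: 0.0853
grip_force: 0.0
```

```bash
python3 -c "
from h import *
o,R=st()
print(np.round(R.T@[0,60,0],1))"
```

```text
t 6.22 pos [-0.0134 -0.2994  0.3784] lean 26.2 
R [[0.867, 0.367, 0.338], [0.465, -0.838, -0.284], [0.179, 0.403, -0.898]] q [-2.333 -1.011  2.156  0.5    1.979 -1.011] F [-0.5  0.3 -0.3] op 0.0853
[ 27.9 -50.3 -17. ]
```

servo_tool(
  increments=[
    [1,45,-38,-5,0],
    [1,45,-38,-5,0],
    [1,45,-38,-5,0],
    [1,45,-38,0,0],
    [1,45,-38,0,0],
    [1,45,-38,0,0],
    [1,45,-38,0,0],
  ],
)

```text
t: 7.1
tool_pos: [-0.0213, -0.1719, 0.4906]
tool_rot: [2.8, 0.719, 0.591]
contact_force: [-0.8, 0.8, -1.1]
opening: 0.0853
grip_force: 0.0
```

```bash
python3 -c "
from h import *
o,R=st()
print(np.round(R.T@[0,60,0],1))"
```

```text
t 7.1 pos [-0.0213 -0.1719  0.4906] lean 25.5 
R [[0.803, 0.42, 0.423], [0.496, -0.864, -0.084], [0.33, 0.277, -0.902]] q [-2.698 -1.011  1.958  0.451  2.511 -1.305] F [-0.8  0.8 -1.1] op 0.0853
[ 29.8 -51.8  -5. ]
```

servo_tool(
  increments=[
    [1,-20,55,10,0],
    [1,-4.7,53.7,14.8,0],
    [1,-4.7,53.7,14.8,0],
    [1,-4.7,53.7,14.8,0],
    [1,-4.7,53.7,14.8,0],
    [1,-4.7,53.7,14.8,0],
    [1,-4.7,53.7,14.8,0],
  ],
)

```text
t: 7.98
tool_pos: [0.1379, -0.5238, 0.4901]
tool_rot: [2.798, 0.719, 0.588]
contact_force: [-0.8, -0.8, 0.4]
opening: 0.0852
grip_force: 0.0
```

```bash
python3 -c "
from h import *
o,R=st()"
```

```text
t 7.97 pos [ 0.1379 -0.5238  0.4901] lean 25.5 
R [[0.803, 0.42, 0.422], [0.497, -0.864, -0.086], [0.328, 0.279, -0.902]] q [-1.68  -0.275  1.537  0.457  1.809 -0.486] F [-0.8 -0.8  0.4] op 0.0852
```

servo_tool(
  increments=[
    [1,56.3,-22.1,13.7,0],
    [1,56.3,-22.1,13.7,0],
    [1,56.3,-22.1,13.7,0],
    [1,56.3,-22.1,13.7,0],
    [1,56.3,-22.1,13.7,0],
    [1,56.3,-22.1,13.7,0],
    [1,56.3,-22.1,13.7,0],
    [1,56.3,-22.1,13.7,0],
    [1,56.3,-22.1,13.7,0],
    [1,56.3,-22.1,13.7,0],
    [1,56.3,-22.1,13.7,0],
    [1,30,5,-40,0],
  ],
)

```text
t: 9.48
tool_pos: [0.6058, -0.0008, 0.5321]
tool_rot: [2.806, 0.726, 0.579]
contact_force: [0.4, -1.1, -0.1]
opening: 0.0848
grip_force: 0.0
```

servo_tool(
  increments=[
    [1,0,0,0,-10],
    [1,0,0,0,-10],
    [1,0,0,0,-10],
    [1,0,0,0,-10],
    [1,0,0,0,-10],
    [1,0,0,0,-10],
  ],
)

```text
t: 10.22
tool_pos: [0.6047, -0.004, 0.539]
tool_rot: [1.96, 1.929, 0.353]
contact_force: [-0.2, -0.3, 0.5]
opening: 0.0854
grip_force: 0.0
```

```bash
python3 -c "
from h import *
o,R=st()
print(R.T@[60,10,15])"
```

```text
t 10.22 pos [ 0.6047 -0.004   0.539 ] lean 25.7 
R [[0.033, 0.905, 0.425], [0.996, 0.003, -0.084], [-0.077, 0.426, -0.901]] q [-0.113 -0.285  1.465 -0.035  1.515 -0.103] F [-0.2 -0.3  0.5] op 0.0854
[10.807077   60.69787265 11.13442154]
```

servo_tool(
  increments=[
    [1,15,57,14,0],
    [1,15,57,14,0],
    [1,15,57,14,0],
    [1,15,57,14,0],
    [1,15,57,14,0],
    [1,15,57,14,0],
    [1,15,57,14,0],
    [1,15,57,14,0],
    [1,15,57,14,0],
    [1,15,57,14,0],
    [1,15,57,14,0],
  ],
)

```text
t: 11.6
tool_pos: [1.0368, 0.116, 0.5494]
tool_rot: [1.865, 1.844, 0.512]
contact_force: [0.8, 0.0, -0.2]
opening: 0.0855
grip_force: 0.0
```

```bash
python3 -c "
from h import *
o,R=st()
print(R.T@[60,10,15])"
```

```text
t 11.6 pos [1.0368 0.116  0.5494] lean 34.7 
R [[0.029, 0.824, 0.565], [0.998, 0.009, -0.065], [-0.059, 0.566, -0.822]] q [ 0.068  0.897  0.056 -0.104  1.591  0.045] F [ 0.8  0.  -0.2] op 0.0855
[10.84709083 58.04551149 20.92986423]
```

servo_tool(
  increments=[
    [1,25,55,10,0],
    [1,25,55,10,0],
  ],
)

```text
t: 11.85
tool_pos: [1.0569, 0.1511, 0.5445]
tool_rot: [1.82, 1.809, 0.58]
contact_force: [0.9, -0.7, 0.1]
opening: 0.0856
grip_force: 0.0
```

```bash
cat >> h.py <<'E'
def to(P,R,p): # displacement to world point P in tool axes, mm, and rows needed
    d=R.T@(np.array(P)-p)*1000; print("to",np.round(P,3),"tool mm",np.round(d,1),"rows",np.round(np.linalg.norm(d)/60,1)); return np.array(P)
E
python3 -c "
from h import *
o,R=st(); P=np.load('p.npz'); k=P['k']
n=np.array([-np.sin(np.radians(35)),0,np.cos(np.radians(35))]); n=Ro.from_euler('z',k[2]).apply(n)
z=W(k,[-.0075,.05,.086]); print('zero',z,'n',n, 'hood',W(k,[.008,0,.18]))
p=to([.5,-.14,.35],R,o['tool_pos']); p=to(z+.06*n,R,p); to(z,R,p)
"
```

```text
t 11.85 pos [1.0569 0.1511 0.5445] lean 38.6 
R [[0.023, 0.783, 0.622], [0.998, 0.013, -0.054], [-0.051, 0.622, -0.781]] q [ 0.103  0.916  0.056 -0.119  1.506  0.076] F [ 0.9 -0.7  0.1] op 0.0856
zero [ 0.62717441 -0.1413872   0.086     ] n [-0.57357279  0.00204473  0.81915204] hood [ 0.64249607 -0.19144213  0.18      ]
to [ 0.5  -0.14  0.35] tool mm [-293.7 -560.9 -178.4] rows 11.0
to [ 0.593 -0.141  0.135] tool mm [ 11.8 -61.  225.6] rows 3.9
to [ 0.627 -0.141  0.086] tool mm [ 3.2 -3.6 59.8] rows 1.0
```

Lean is now 38.6° along +x, which suits both the keys and the hook. Next I go to the zero key with the fingers shut.

servo_tool(
  increments=[
    [0,-26.7,-51,-16.2,0],
    [0,-26.7,-51,-16.2,0],
    [0,-26.7,-51,-16.2,0],
    [0,-26.7,-51,-16.2,0],
    [0,-26.7,-51,-16.2,0],
    [0,-26.7,-51,-16.2,0],
    [0,-26.7,-51,-16.2,0],
    [0,-26.7,-51,-16.2,0],
    [0,-26.7,-51,-16.2,0],
    [0,-26.7,-51,-16.2,0],
    [0,-26.7,-51,-16.2,0],
  ],
)

```text
t: 13.22
tool_pos: [0.5379, -0.1242, 0.3689]
tool_rot: [1.816, 1.81, 0.578]
contact_force: [-0.1, -1.3, 0.1]
opening: 0.0
grip_force: 0.0
```

servo_tool(
  increments=[
    [0,3,-15,56,0],
    [0,3,-15,56,0],
    [0,3,-15,56,0],
    [0,3,-15,56,0],
    [0,0,0,0,0],
  ],
)

```text
t: 13.85
tool_pos: [0.629, -0.1236, 0.1477]
tool_rot: [1.828, 1.819, 0.573]
contact_force: [-0.2, 0.2, -1.5]
opening: -0.0001
grip_force: 0.0
```

```bash
python3 -c "
from h import *
o,R=st(); P=np.load('p.npz'); k=P['k']
to(W(k,[-.0075,.05,.086]),R,o['tool_pos'])
a=crop('top',cv2.cvtColor(get_image('top'),cv2.COLOR_RGB2BGR),335,130,100,100,5,W(k,np.array([[-.0075,.05,.086]])))
b=crop('scene',cv2.cvtColor(get_image('scene'),cv2.COLOR_RGB2BGR),310,290,60*1,100,5,o['tool_pos'])
cv2.imwrite('pics/key.png',np.hstack([a,b]))
"
```

```text
t 13.85 pos [ 0.629  -0.1236  0.1477] lean 37.9 
R [[0.022, 0.791, 0.612], [0.999, 0.012, -0.051], [-0.048, 0.612, -0.789]] q [-0.393 -0.191  2.092  0.323  0.628 -0.59 ] F [-0.2  0.2 -1.5] op -0.0001
to [ 0.627 -0.141  0.086] tool mm [-14.8 -39.4  48.5] rows 1.1
```

View pics/key.png

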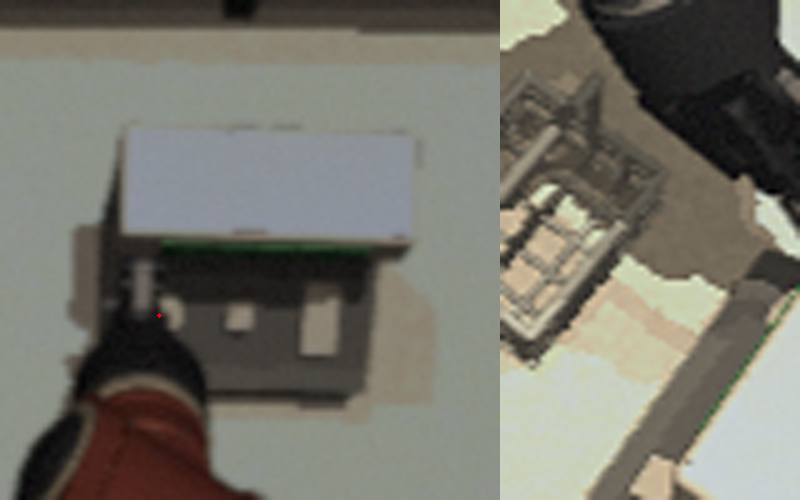

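The fingers are shut at top crop (145,290), about 15 mm to +y and up-slope of the zero key (red dot at 159,315), with the hood clear. Next I centre them on the key and press.

servo_tool(
  increments=[
    [0,-15,-39,0,0],
    [0,0,0,0,0],
    [0,0,0,30,0],
    [0,0,0,15,0],
    [0,0,0,0,0],
  ],
)

```text
t: 14.58
tool_pos: [0.6303, -0.1435, 0.0995]
tool_rot: [1.816, 1.809, 0.579]
contact_force: [-0.2, -0.5, 0.5]
opening: -0.0002
grip_force: 0.0
```

```bash
python3 -c "
from h import *
o,R=st(); P=np.load('p.npz'); k=P['k']
to(W(k,[-.0075,.05,.086]),R,o['tool_pos'])
"
```

```text
t 14.57 pos [ 0.6303 -0.1435  0.0995] lean 38.7 
R [[0.023, 0.782, 0.623], [0.998, 0.016, -0.056], [-0.054, 0.623, -0.78]] q [-0.431 -0.104  2.112  0.428  0.527 -0.731] F [-0.2 -0.5  0.5] op -0.0002
to [ 0.627 -0.141  0.086] tool mm [  2.8 -10.8   8.5] rows 0.2
```

servo_tool(
  increments=[
    [0,3,-10,0,0],
    [0,0,0,5,0],
    [0,0,0,4,0],
    [0,0,0,3,0],
    [0,0,0,0,0],
  ],
)

```text
t: 15.2
tool_pos: [0.6282, -0.1406, 0.0804]
tool_rot: [1.82, 1.812, 0.577]
contact_force: [-3.5, 3.3, 3.6]
opening: 0.0001
grip_force: 2.3
```

```bash
python3 -c "
from h import *
o,R=st(); P=np.load('p.npz'); k=P['k']
to(W(k,[-.0075,.05,.086]),R,o['tool_pos'])
"
```

```text
t 15.2 pos [ 0.6282 -0.1406  0.0804] lean 38.5 
R [[0.022, 0.785, 0.62], [0.998, 0.014, -0.054], [-0.052, 0.62, -0.783]] q [-0.427 -0.076  2.122  0.45   0.496 -0.755] F [-3.5  3.3  3.6] op 0.0001
to [ 0.627 -0.141  0.086] tool mm [-1.1  2.7 -5. ] rows 0.1
```

servo_tool(
  increments=[
    [0,0,0,3,0],
    [0,0,0,0,0],
  ],
)

```text
t: 15.45
tool_pos: [0.6291, -0.1406, 0.0794]
tool_rot: [1.82, 1.816, 0.577]
contact_force: [-35.0, 5.0, 27.3]
opening: -0.0001
grip_force: 21.6
```

servo_tool(
  increments=[
    [0,0,0,3,0],
    [0,0,0,0,0],
  ],
)

```text
t: 15.7
tool_pos: [0.6298, -0.1406, 0.0786]
tool_rot: [1.819, 1.819, 0.576]
contact_force: [-69.9, 8.6, 55.1]
opening: 0.0001
grip_force: 42.8
```

The key is right down: the stop is reached about 6 mm after contact and the force jumps. Next I retreat, open the jaws and rise, then check that the basket grasp is within reach.

servo_tool(
  increments=[
    [0,0,0,-30,0],
    [0,0,0,-55,0],
    [0,0,-10,-55,0],
    [0,0,0,-50,0],
    [0,0,0,0,0],
  ],
)

```text
t: 16.32
tool_pos: [0.5072, -0.1324, 0.2251]
tool_rot: [1.81, 1.802, 0.578]
contact_force: [-0.5, -0.1, 0.5]
opening: -0.0
grip_force: 0.0
```

```bash
cat > kin.py <<'E'
from h import *
D=[([.236,-.578,.230],[0,0,-1],.053,1.614),([.395,-.9705,.2843],[.078,-.19,-.979],1.132,.057),([.427,-1.0491,.2012],[.155,-.381,-.911],1.233,.057),
([.4385,-1.0772,.3102],[.223,-.549,-.806],1.155,.055),([.0226,-.5365,.2871],[.222,-.549,-.806],-.581,2.129),([-.0162,-.3756,.3069],[.259,-.463,-.848],-1.011,2.297),
([-.0213,-.1719,.4906],[.423,-.084,-.902],-1.011,1.958),([.1379,-.5238,.4901],[.422,-.086,-.902],-.275,1.537),([.6047,-.004,.539],[.425,-.084,-.901],-.285,1.465),
([1.0569,.1511,.5445],[.622,-.054,-.781],.916,.056),([.629,-.1236,.1477],[.612,-.051,-.789],-.191,2.092),([.6282,-.1406,.0804],[.62,-.054,-.783],-.076,2.122)]
def fk(v,q2,q3): a,l1,l2,f,h,L=v; return a+l1*np.sin(q2)+l2*np.sin(q2+q3+f), h+l1*np.cos(q2)+l2*np.cos(q2+q3+f)
def res(v):
    e=[]
    for p,z,q2,q3 in D:
        w=np.array(p)-v[5]*np.array(z); r,zz=fk(v,q2,q3); e+=[np.hypot(w[0],w[1])-r,w[2]-zz]
    return np.array(e)
V=least_squares(res,[0,.45,.5,0,.3,.27]).x
def ik(P,z):
    w=np.array(P)-V[5]*np.array(z); r=np.hypot(w[0],w[1])
    s=least_squares(lambda q:np.array(fk(V,*q))-[r,w[2]],[-.3,2.0]); return np.round(s.x,3),np.round(np.abs(s.fun).max(),4)
E
python3 -c "
from kin import *
print(np.round(V,4),'maxres',np.abs(res(V)).max())
o,R=st(); z=R[:,2]; p=o['tool_pos']
P=np.load('p.npz'); b=P['b']; g=W(b,[-.002,-.05,.14]); T=g+.019*z
print('g',g,'T',T); A=T+[0,0,.13]
print('ik grasp',ik(T,z),'above',ik(A,z),'hook',ik(W(P['s'],[-.012,-.05,.29]),z))
to(A,R,p)
bd=np.array([-np.sin(b[2]),np.cos(b[2]),0]); print('spin',np.degrees(np.arctan2(bd@R[:,1],bd@R[:,0])))
"
```

```text
[0.0086 0.4223 0.6151 0.1598 0.2419 0.2779] maxres 0.0024753593604763813
t 16.32 pos [ 0.5072 -0.1324  0.2251] lean 39.1 
R [[0.025, 0.778, 0.628], [0.998, 0.017, -0.061], [-0.058, 0.629, -0.776]] q [-0.547 -0.654  2.289  0.357  0.906 -0.677] F [-0.5 -0.1  0.5] op -0.0
g [0.45155362 0.15126065 0.14      ] T [0.46349005 0.15009835 0.12526328]
ik grasp (array([-0.594,  2.426]), np.float64(0.0)) above (array([-0.739,  2.286]), np.float64(0.0)) hook (array([-0.281,  1.925]), np.float64(0.0))
to [0.463 0.15  0.255] tool mm [279.  -10.2 -68.1] rows 4.8
spin 12.157633913523341
```

servo_tool(
  increments=[
    [1,55,-2,-20,0],
    [1,56,-2,-12,0],
    [1,56,-2,-12,0],
    [1,56,-2,-12,0],
    [1,56,-2,-12,0],
    [1,0,0,0,6],
    [1,0,0,0,6],
    [1,0,0,0,0],
  ],
)

```text
t: 17.32
tool_pos: [0.4625, 0.1519, 0.2492]
tool_rot: [2.023, 1.635, 0.651]
contact_force: [-0.5, -0.4, 0.1]
opening: 0.0855
grip_force: 0.0
```

```bash
python3 -c "
from h import *
o,R=st(); z=R[:,2]; p=o['tool_pos']
P=np.load('p.npz'); b=P['b']; g=W(b,[-.002,-.05,.14]); T=g+.019*z
A=to(T+[0,0,.06],R,p); to(T,R,A)
bd=np.array([-np.sin(b[2]),np.cos(b[2]),0]); print('spin',np.degrees(np.arctan2(bd@R[:,1],bd@R[:,0])))
"
```

```text
t 17.32 pos [0.4625 0.1519 0.2492] lean 38.4 
R [[0.183, 0.764, 0.618], [0.98, -0.191, -0.055], [0.076, 0.616, -0.784]] q [ 0.3   -0.732  2.288 -0.288  0.973  0.598] F [-0.5 -0.4  0.1] op 0.0855
to [0.463 0.15  0.185] tool mm [ -6.4 -38.6  50.9] rows 1.1
to [0.463 0.15  0.125] tool mm [ -4.6 -37.   47. ] rows 1.0
spin 0.2807257729182064
```

servo_tool(
  increments=[
    [1,-3.7,-25,32,0],
    [1,-3.7,-25,32,0],
    [1,-3.7,-25,32,0],
    [1,0,0,0,0],
  ],
)

```text
t: 17.82
tool_pos: [0.4602, 0.1483, 0.1229]
tool_rot: [2.027, 1.637, 0.642]
contact_force: [0.3, 0.2, 0.4]
opening: 0.0854
grip_force: 0.0
```

```bash
python3 -c "
from h import *
o,R=st(); z=R[:,2]; p=o['tool_pos']
P=np.load('p.npz'); b=P['b']; g=W(b,[-.002,-.05,.14]); T=g+.019*z
to(T,R,p)
bar=W(b,np.array([[-.002,.083,.14],[-.002,-.083,.14]]))
a=crop('top',cv2.cvtColor(get_image('top'),cv2.COLOR_RGB2BGR),215,200,80,80,5,[p,g],[bar])
b=crop('scene',cv2.cvtColor(get_image('scene'),cv2.COLOR_RGB2BGR),345,180,80,80,5,[p,g],[bar])
cv2.imwrite('pics/gr.png',np.hstack([a,b]))
"
```

```text
t 17.82 pos [0.4602 0.1483 0.1229] lean 38.0 
R [[0.186, 0.768, 0.613], [0.98, -0.191, -0.058], [0.073, 0.611, -0.788]] q [ 0.292 -0.604  2.429 -0.358  0.723  0.702] F [0.3 0.2 0.4] op 0.0854
to [0.463 0.15  0.125] tool mm [2.5 3.2 0.1] rows 0.1
```

View pics/gr.png

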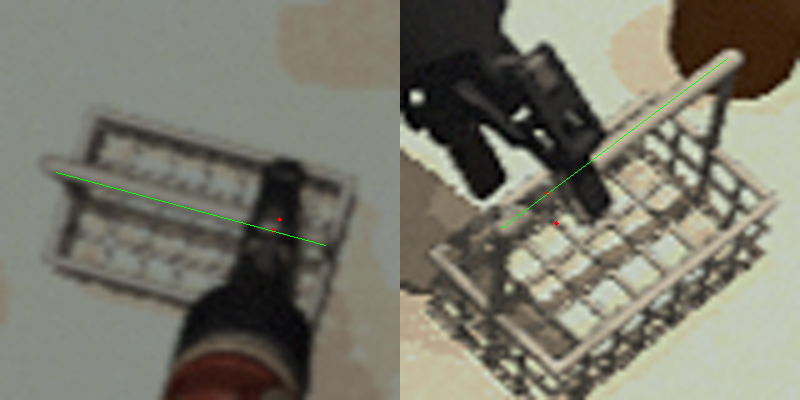

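The bar passes between the two fingers (top crop 275,230) and lies within about 3 mm of the estimate. Next I close on it.

servo_tool(
  force=70,
  increments=[
    [1,0,4,0,0],
    [0.5,0,0,0,0],
    [0.2,0,0,0,0],
    [0,0,0,0,0],
    [0,0,0,0,0],
    [0,0,0,0,0],
    [0,0,0,0,0],
  ],
)

```text
t: 18.8
tool_pos: [0.4655, 0.1487, 0.1303]
tool_rot: [2.024, 1.632, 0.652]
contact_force: [-2.4, -0.8, -0.6]
opening: 0.0095
grip_force: 68.2
```

servo_tool(
  increments=[
    [0,1.5,12,-16,0],
    [0,1.5,12,-16,0],
    [0,1.5,12,-16,0],
    [0,0,0,0,0],
  ],
)

```text
t: 19.3
tool_pos: [0.465, 0.1491, 0.1924]
tool_rot: [2.023, 1.63, 0.656]
contact_force: [0.1, -0.4, -3.0]
opening: 0.0094
grip_force: 68.5
```

```bash
python3 -c "
from h import *
o,R=st(); z=R[:,2]; p=o['tool_pos']
g=p-.019*z
b=np.load('p.npz')['b']; bd=np.array([-np.sin(b[2]),np.cos(b[2]),0])
bar=g+np.outer([0,.133],bd); bar[0]=g-.033*bd; print('g',g,'mid',g+.05*bd)
a=crop('top',cv2.cvtColor(get_image('top'),cv2.COLOR_RGB2BGR),205,195,80,80,5,[g,g+.05*bd],[bar])
b=crop('scene',cv2.cvtColor(get_image('scene'),cv2.COLOR_RGB2BGR),345,155,80,80,5,[g,g+.05*bd],[bar])
cv2.imwrite('pics/lift.png',np.hstack([a,b]))
"
```

```text
t 19.3 pos [0.465  0.1491 0.1924] lean 38.6 
R [[0.185, 0.761, 0.622], [0.98, -0.194, -0.054], [0.079, 0.619, -0.781]] q [ 0.29  -0.689  2.36  -0.309  0.856  0.634] F [ 0.1 -0.4 -3. ] op 0.0094
g [0.45314422 0.15012258 0.20725451] mid [0.46555317 0.19855829 0.20725451]
```

View pics/lift.png

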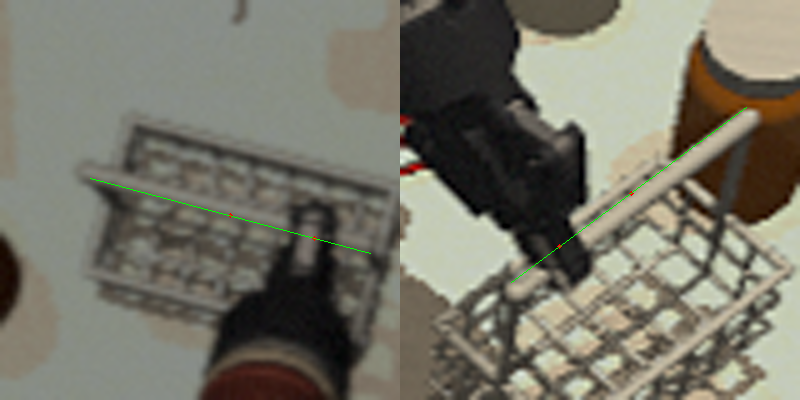

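Basket is lifted and level, with 3 N on the wrist. The bar sits slightly below and ahead of the nominal grasp point, with its far end at top crop (87,168) and scene crop (755,116). I fit its true position before hanging it.

```bash
python3 -c "
from h import *
o,R=st(); p=o['tool_pos']
obs=[(1,'top',221.9,228.1),(1,'scene',415.5,177.7),(-1,'scene',366.5,212.1)]
def f(v):
    d=np.array([-np.sin(v[3]),np.cos(v[3]),v[4]])
    return np.concatenate([proj(n,v[:3]+s*.083*d)[0]-[u,w] for s,n,u,w in obs]+[[(v[3]+.25)*50,v[4]*50]])
r=least_squares(f,[.468,.198,.203,-.25,0]); v=r.x; print(np.round(v,4),np.round(r.fun,1))
g=p-.014*R[:,2]; print('alt',g+.05*np.array([.248,.969,0]))
# hook tip triangulated
tip=[tc(137,239),sc(287,134)]
h=least_squares(lambda X:np.concatenate([proj(n,X)[0]-[u,w] for n,u,w in tip]),[.62,.2,.278]); print('tip',np.round(h.x,4),np.round(h.fun,1))
np.savez('bar.npz',off=v[:3]-p)
m=v[:3]; a=to([m[0],.199,.30],R,m); a=to([.645,.2,.30],R,a); to([.645,.2,.256],R,a)
"
```

```text
t 19.4 pos [0.4637 0.1487 0.1894] lean 38.3 
R [[0.186, 0.764, 0.618], [0.98, -0.193, -0.056], [0.077, 0.616, -0.784]] q [ 0.29  -0.688  2.363 -0.309  0.857  0.634] F [ 0.1  0.4 -4.1] op 0.0093
[ 0.4687  0.1996  0.203  -0.2675  0.0042] [ 0.7  0.7 -0.3 -0.1  1.1 -0.1 -0.9  0.2]
alt [0.46747872 0.19789523 0.20040438]
tip [0.6245 0.2009 0.2731] [-0.2 -0.3 -0.3  0. ]
to [0.469 0.199 0.3  ] tool mm [  6.9  59.8 -76. ] rows 1.6
to [0.645 0.2   0.3  ] tool mm [ 33.7 134.5 108.9] rows 2.9
to [0.645 0.2   0.256] tool mm [ -3.4 -27.1  34.5] rows 0.7
```

servo_tool(
  increments=[
    [0,1.5,15,-19.5,0],
    [0,1.5,15,-19.5,0],
    [0,1.5,15,-19.5,0],
    [0,1.5,15,-19.5,0],
    [0,1,5,-6,0],
    [0,5.5,22,18,0],
    [0,5.5,22,18,0],
    [0,5.5,22,18,0],
    [0,0,0,0,0],
  ],
)

```text
t: 20.52
tool_pos: [0.5504, 0.1477, 0.294]
tool_rot: [2.027, 1.633, 0.647]
contact_force: [-1.7, -0.1, -3.9]
opening: 0.0091
grip_force: 68.9
```

```bash
cat > b.py <<'E'
from h import *
o,R=st(); p=np.mean([get_obs()["tool_pos"] for _ in range(5)],0); m=p+np.load('bar.npz')['off']
print('bar',np.round(m,4)); 
a=to([.6455,.2005,.302],R,m); to([.6455,.2005,.256],R,a)
E
python3 b.py
```

```text
t 20.52 pos [0.5504 0.1477 0.294 ] lean 38.2 
R [[0.187, 0.765, 0.616], [0.979, -0.193, -0.057], [0.076, 0.614, -0.786]] q [ 0.227 -0.499  2.075 -0.243  0.938  0.522] F [-1.7 -0.1 -3.9] op 0.0091
bar [0.5554 0.1986 0.3076]
to [0.646 0.2   0.302] tool mm [18.3 65.2 59.8] rows 1.5
to [0.646 0.2   0.256] tool mm [ -3.5 -28.2  36.1] rows 0.8
```

servo_tool(
  increments=[
    [0,4.6,16.3,15,0],
    [0,4.6,16.3,15,0],
    [0,4.6,16.3,15,0],
    [0,4.6,16.3,15,0],
    [0,0,0,0,0],
  ],
)

```text
t: 21.15
tool_pos: [0.64, 0.1501, 0.2897]
tool_rot: [2.026, 1.633, 0.649]
contact_force: [-0.6, -0.1, -3.6]
opening: 0.0095
grip_force: 68.8
```

```bash
cat >> b.py <<'E'
s=[.6455,.2005,0]
hook=np.array(s)+np.array([[.018,0,.38],[.018,0,.25],[-.018,0,.25],[-.021,0,.278]])
d=np.array([.26,.965,0])*.083
import sys
a=crop('top',cv2.cvtColor(get_image('top'),cv2.COLOR_RGB2BGR),205,125,80,90,5,[m],[hook,[m-d,m+d]])
b=crop('scene',cv2.cvtColor(get_image('scene'),cv2.COLOR_RGB2BGR),415,155,80,90,5,[m],[hook,[m-d,m+d]])
cv2.imwrite(f'pics/{sys.argv[1]}.png',np.hstack([a,b]))
E
python3 b.py hk
```

```text
t 21.15 pos [0.64   0.1501 0.2897] lean 38.3 
R [[0.186, 0.765, 0.617], [0.98, -0.193, -0.056], [0.076, 0.615, -0.785]] q [ 0.191 -0.262  1.908 -0.228  0.861  0.497] F [-0.6 -0.1 -3.6] op 0.0095
bar [0.645  0.201  0.3033]
to [0.646 0.2   0.302] tool mm [-0.5 -0.3  1.4] rows 0.0
to [0.646 0.2   0.256] tool mm [ -3.5 -28.3  36.1] rows 0.8
```

View pics/hk.png

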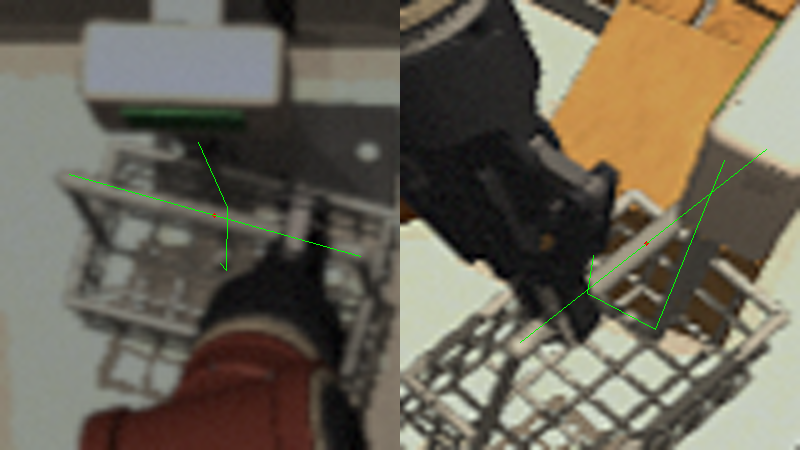

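The overlay lies on the bar, and the bar is above the hook gap between tip and stem (scene crop 646,243). Next I lower it.

servo_tool(
  increments=[
    [0,-0.9,-7,9,0],
    [0,-0.9,-7,9,0],
    [0,-0.9,-7,9,0],
    [0,0,0,0,0],
  ],
)

```text
t: 21.75
tool_pos: [0.6395, 0.1501, 0.255]
tool_rot: [2.026, 1.633, 0.649]
contact_force: [-0.2, -0.2, -4.5]
opening: 0.0094
grip_force: 68.7
```

servo_tool(
  increments=[
    [0,-0.9,-7,9,0],
    [0,0,0,0,0],
  ],
)

```text
t: 22.0
tool_pos: [0.6422, 0.1505, 0.249]
tool_rot: [2.021, 1.628, 0.659]
contact_force: [-0.6, -0.4, 3.2]
opening: 0.0092
grip_force: 69.1
```

```bash
python3 b.py x1
```

```text
t 22.0 pos [0.6422 0.1505 0.249 ] lean 38.8 
R [[0.185, 0.759, 0.624], [0.979, -0.194, -0.054], [0.08, 0.621, -0.779]] q [ 0.19  -0.232  1.953 -0.246  0.777  0.523] F [-0.6 -0.4  3.2] op 0.0092
bar [0.6472 0.2014 0.2626]
to [0.646 0.2   0.302] tool mm [  1.9  23.4 -31.7] rows 0.7
to [0.646 0.2   0.256] tool mm [ -3.7 -28.6  35.9] rows 0.8
```

Force flipped at bar height 0.262, so it is seated on the saddle. Next I release it and back out.

servo_tool(
  increments=[
    [0.2,0,0,0,0],
    [0.35,0,0,0,0],
    [0.5,0,0,0,0],
    [0.5,0,0,0,0],
    [0.5,0,0,0,0],
  ],
)

```text
t: 22.72
tool_pos: [0.6407, 0.1502, 0.2462]
tool_rot: [2.024, 1.631, 0.653]
contact_force: [-0.2, 0.1, -0.0]
opening: 0.0424
grip_force: 0.0
```

servo_tool(
  increments=[
    [0.5,0,0,-15,0],
    [0.5,0,0,-25,0],
    [0.5,0,0,-40,0],
    [0.5,0,0,-40,0],
    [0.5,0,0,0,0],
  ],
)

```text
t: 23.35
tool_pos: [0.5664, 0.1576, 0.3464]
tool_rot: [2.019, 1.627, 0.664]
contact_force: [0.9, 0.5, -0.4]
opening: 0.0425
grip_force: 0.0
```

```bash
sed -i 's/^d=.*/m=np.array([.6455,.2005,.26]); d=np.array([.26,.965,0])*.083/' b.py; python3 b.py hung
```

```text
t 23.35 pos [0.5664 0.1576 0.3464] lean 39.0 
R [[0.184, 0.757, 0.627], [0.98, -0.194, -0.053], [0.082, 0.624, -0.777]] q [ 0.24  -0.472  1.975 -0.241  0.998  0.518] F [ 0.9  0.5 -0.4] op 0.0425
bar [0.5714 0.2085 0.36  ]
to [0.646 0.2   0.302] tool mm [ 1.  21.5 91.9] rows 1.6
to [0.646 0.2   0.256] tool mm [ -3.8 -28.7  35.8] rows 0.8
```

View pics/hung.png

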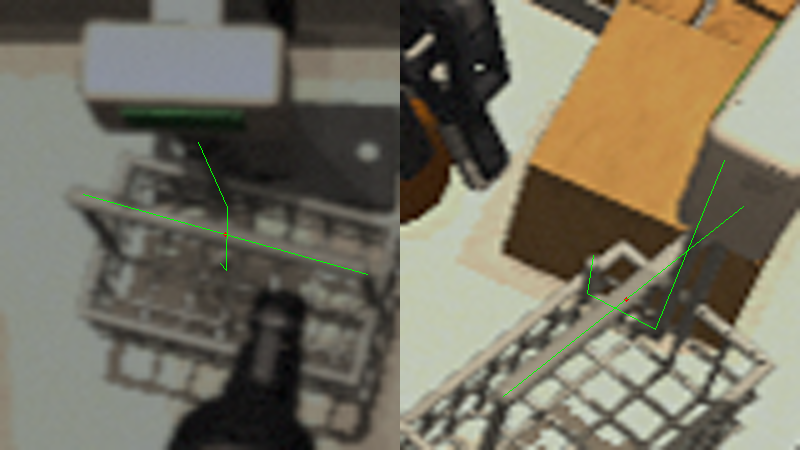

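The basket hangs in the hook: its bar passes through the saddle point (top crop 226,235), the rims look level and the fingers are clear. Next is the store key.

servo_tool(
  increments=[
    [0.5,0,0,-50,0],
    [0,0,0,-30,-6],
    [0,0,0,0,-6],
    [0,0,0,0,0],
  ],
)

```text
t: 23.95
tool_pos: [0.5167, 0.1611, 0.4009]
tool_rot: [1.822, 1.812, 0.574]
contact_force: [0.2, -0.3, -0.4]
opening: -0.0
grip_force: 0.0
```

```bash
cat > s.py <<'E'
from h import *
o,R=st(); p=np.mean([get_obs()["tool_pos"] for _ in range(5)],0); k=np.load('p.npz')['k']; S=W(k,[-.0075,-.05,.086]); z=R[:,2]
print("direct",end=" "); to(S,R,p)
a=to([.47,-.23,.32],R,p); a=to(S-.06*z,R,a)
E
python3 s.py
```

```text
t 23.95 pos [0.5167 0.1611 0.4009] lean 38.3 
R [[0.024, 0.786, 0.618], [0.998, 0.013, -0.056], [-0.052, 0.618, -0.784]] q [ 0.281 -0.59   1.96  -0.249  1.148  0.316] F [ 0.2 -0.3 -0.4] op -0.0
direct to [ 0.627 -0.241  0.086] tool mm [-382.8 -113.6  337.5] rows 8.7
to [ 0.47 -0.23  0.32] tool mm [-387.4  -92.    56.4] rows 6.7
to [ 0.59  -0.238  0.133] tool mm [  4.6 -21.5 221.1] rows 3.7
```

servo_tool(
  increments=[
    [0,-55,-13,8,0],
    [0,-55,-13,8,0],
    [0,-55,-13,8,0],
    [0,-55,-13,8,0],
    [0,-55,-13,8,0],
    [0,-55,-13,8,0],
    [0,-55,-13,8,0],
    [0,0,0,0,0],
  ],
)

```text
t: 24.95
tool_pos: [0.4694, -0.2312, 0.3182]
tool_rot: [1.835, 1.806, 0.575]
contact_force: [0.2, 0.2, -0.2]
opening: -0.0001
grip_force: 0.0
```

```bash
python3 s.py
```

```text
t 24.95 pos [ 0.4694 -0.2312  0.3182] lean 38.2 
R [[0.032, 0.788, 0.615], [0.998, 0.003, -0.056], [-0.046, 0.616, -0.786]] q [-0.831 -0.644  2.126  0.468  1.177 -0.889] F [ 0.2  0.2 -0.2] op -0.0001
direct to [ 0.627 -0.241  0.086] tool mm [  5.5 -19.1 280. ] rows 4.7
to [ 0.47 -0.23  0.32] tool mm [ 1.2  1.6 -1.1] rows 0.0
to [ 0.59  -0.238  0.133] tool mm [  4.4 -20.7 221.1] rows 3.7
```

servo_tool(
  increments=[
    [0,1,-7,50,0],
    [0,1,-7,50,0],
    [0,1,-7,50,0],
    [0,1,-5,50,0],
    [0,1,0,30,0],
    [0,0,0,0,0],
  ],
)

```text
t: 25.7
tool_pos: [0.5929, -0.2327, 0.122]
tool_rot: [1.825, 1.817, 0.578]
contact_force: [-0.1, 0.3, 0.8]
opening: -0.0003
grip_force: 0.0
```

```bash
python3 s.py; python3 -c "
from h import *
import time
a=[get_image('scene')[170:260,400:500].astype(int) for _ in range(3)]; print('motion',[np.abs(a[i+1]-a[i]).mean().round(2) for i in range(2)])
h=cv2.imread('pics/hung.png')
"
```

```text
t 25.7 pos [ 0.5929 -0.2327  0.122 ] lean 38.1 
R [[0.021, 0.788, 0.616], [0.999, 0.013, -0.05], [-0.047, 0.616, -0.787]] q [-0.637 -0.142  2.099  0.55   0.673 -0.978] F [-0.1  0.3  0.8] op -0.0003
direct to [ 0.627 -0.241  0.086] tool mm [-6.3  4.5 49.6] rows 0.8
to [ 0.47 -0.23  0.32] tool mm [  -9.1   25.2 -231.5] rows 3.9
to [ 0.59  -0.238  0.133] tool mm [  2.8 -20.7 221.1] rows 3.7
motion [np.float64(1.53), np.float64(1.57)]
```

servo_tool(
  increments=[
    [0,-7,2,0,0],
    [0,0,0,25,0],
    [0,0,0,15,0],
    [0,0,0,0,0],
  ],
)

```text
t: 26.35
tool_pos: [0.6198, -0.2452, 0.0969]
tool_rot: [1.82, 1.811, 0.577]
contact_force: [0.2, 0.2, 0.6]
opening: 0.0003
grip_force: 0.0
```

```bash
python3 s.py
```

```text
t 26.35 pos [ 0.6198 -0.2452  0.0969] lean 38.5 
R [[0.023, 0.784, 0.62], [0.998, 0.014, -0.055], [-0.052, 0.62, -0.783]] q [-0.624 -0.03   2.045  0.587  0.609 -1.017] F [0.2 0.2 0.6] op 0.0003
direct to [ 0.627 -0.241  0.086] tool mm [ 4.5 -1.2 12.7] rows 0.2
to [ 0.47 -0.23  0.32] tool mm [ 1.000e-01  2.120e+01 -2.683e+02] rows 4.5
to [ 0.59  -0.238  0.133] tool mm [  4.5 -22.3 221. ] rows 3.7
```

servo_tool(
  increments=[
    [0,3,0,0,0],
    [0,0,0,8,0],
    [0,0,0,6,0],
    [0,0,0,4,0],
    [0,0,0,0,0],
  ],
)

```text
t: 26.98
tool_pos: [0.631, -0.2427, 0.0831]
tool_rot: [1.819, 1.813, 0.577]
contact_force: [-13.0, 2.6, 10.9]
opening: -0.0
grip_force: 8.0
```

```bash
python3 s.py
```

```text
t 26.98 pos [ 0.631  -0.2427  0.0831] lean 38.5 
R [[0.021, 0.785, 0.62], [0.998, 0.015, -0.054], [-0.052, 0.62, -0.783]] q [-0.607  0.014  2.028  0.6    0.579 -1.025] F [-13.    2.6  10.9] op -0.0
direct to [ 0.627 -0.241  0.086] tool mm [ 1.1 -1.5 -5. ] rows 0.1
to [ 0.47 -0.23  0.32] tool mm [  -3.1   20.7 -286. ] rows 4.8
to [ 0.59  -0.238  0.133] tool mm [  4.1 -22.2 221. ] rows 3.7
```

servo_tool(
  increments=[
    [0,0,0,3,0],
    [0,0,0,1,0],
    [0,0,0,0,0],
  ],
)

```text
t: 27.35
tool_pos: [0.6321, -0.2428, 0.0821]
tool_rot: [1.818, 1.817, 0.578]
contact_force: [-52.2, 9.9, 42.3]
opening: 0.0
grip_force: 31.8
```

servo_tool(
  increments=[
    [0,0,0,-20,0],
    [0,0,0,-40,0],
    [0,0,-5,-55,0],
    [0,0,0,-55,0],
    [0,0,0,-20,0],
    [0,0,0,0,0],
  ],
)

```text
t: 28.1
tool_pos: [0.512, -0.2333, 0.227]
tool_rot: [1.817, 1.808, 0.576]
contact_force: [0.1, 0.2, -0.2]
opening: -0.0001
grip_force: 0.0
```

```bash
python3 -c "
from h import *
st()
h=cv2.imread('pics/hung.png')[:,400:]
b=crop('scene',cv2.cvtColor(get_image('scene'),cv2.COLOR_RGB2BGR),415,155,80,90,5,[[.6455,.2005,.26]])
# image shift of basket region since release
g=lambda i:np.float32(cv2.cvtColor(i,cv2.COLOR_BGR2GRAY))[250:450,120:400]
print('shift px',cv2.phaseCorrelate(g(h),g(b)))
"
```

```text
t 28.1 pos [ 0.512  -0.2333  0.227 ] lean 38.7 
R [[0.024, 0.782, 0.622], [0.998, 0.015, -0.058], [-0.055, 0.623, -0.781]] q [-0.757 -0.484  2.179  0.495  0.946 -0.942] F [ 0.1  0.2 -0.2] op -0.0001
shift px ((0.02903273315860133, -0.16340025406395853), 0.5707539509402381)
```

```bash
python3 -c "
from station import finish_job
print(finish_job())"
```

```text
the job is handed in; nothing more can be done
None
```

I pressed the zero key with the hook empty, hung the larger basket on the hook and let go, then pressed and released the store key; the job was handed in at about 28 s, and no verdict came back.

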